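Proof-pull a loudspeaker's terminal post with a spring gauge

ROBOT

A 7-joint arm with a two-finger parallel gripper is mounted at the origin on a cart in front of the work surface, level with it; the furniture and walls round the work are solid. World frame = base frame: x ahead of the robot, y to its left, z up, the work surface at z = 0. Lengths are in mm, angles in rad, forces in N, time in s.
With the tool pointing down it reaches from about 400 to 875 mm from the base axis. Payload 4.4 kg.
Tool frame: the origin (TCP) lies at the very end of the fingers, on their centre line; the grasp point (between the pads) lies behind it (ctrl.hold_point_z is the z of the grasp point in the tool frame, in mm); z points along the fingers, y is the direction in which the jaws open and shut (so a half turn about z gives the same grasp; the last joint's range is limited). The gripper opens to 85 mm and grips with 20 to 120 N. Pads are 22 mm wide; open, the fingers measure 114 mm over their backs; the gripper's body (76 mm by 85 mm) begins 54 mm behind the grasp point. The pads swing forward as they close: fully open they stand 13 mm farther back than shut.
Start: joints at [-1.315, 0.628, 0.038, 1.517, -0.027, 0.996, -0.02], TCP at [205.555, 616.656, 231.313] pointing down, gripper open.
Joint ranges: [-3.06, 3.06], [-0.37, 2.12], [-1.25, 1.32], [0.18, 2.47], [-1.1, 4.24], [0.23, 1.98], [-2.94, 2.94]. Speed limits (rad/s): [2.57, 2.57, 3.14, 3.14, 3.14, 3.14, 3.14].

INTERFACE

Orientations are given as [roll, pitch, yaw] about the fixed x, y, z axes, in that order (R = Rz(yaw) Ry(pitch) Rx(roll)).
In Python, from cell import ctrl, vision gives the robot as it stands.
- The arm moves only by the shell command python3 -m crank 'ROWS' [OPENING]. ROWS is JSON, a list of rows, each an object of numbers: "x", "y", "z": the shift along the tool's x, y, z in cm; "spin": the turn about the tool's z in rad. A call has 1 to 5 rows; each row shifts and turns the commanded pose from where the row before left it, along the tool's axes as they then stand; what a row does not reach is not made up. A row lasts 1/10 s, in which the tool goes at most 50 mm and 8.59 degrees, less where a joint would pass 70% of its speed; a pose out of reach is approached as far as the arm can. A call is refused whole if a number of a shift passes 5 or a number of a turn 0.15, either way. A call with a gripper value outside its range is refused whole. OPENING is the opening in per cent of the stroke, from 0 (shut) to 100 (fully open), set as the call begins (- or left out, the last holds). The fingers move at their own pace and stop on an object; the grip force is fixed at half the most. Time passes only in rows, so rows that do not move let the fingers close. It gives the time, the measured TCP pose, the force and the opening at its end, in the units of the state.
- ctrl.read_state(): the state, without advancing time (a new reading comes with each control period).
- vision.get_image(name): name is "side" or "top" or "wrist"; returns the picture (420x560x3 uint8, blue, green, red); there is no depth.
- vision.calibration(name): a dict with "vfov" (degrees; the focal length in pixels is half the picture's height over the tangent of half this angle, whatever the lens; pixels are square), "cx", "cy" (the principal point, pixels), "distortion" ([k1, k2, p1, p2, k3] as OpenCV has them; the pictures are not rectified), "eye" and "rotation" of the camera in the world. Camera axes: x right, y up, looking along -z (the intrinsics and any distortion apply to the point x, -y, -z); pixel columns grow to the right and rows downward; lengths in mm; the calibration is good to about 2 mm. A picture is of the moment at which its call begins: read the wrist's pose just before it. calibration takes no time and is no camera call; for the wrist camera it gives the pose at the moment of the call.
- ctrl.finish_job(): hands the job in, once; it reports no verdict.
Trained networks look in the newest picture that a camera, given by its name, has taken for a name from the list of things; names that differ only in an ending like _2 or _b are one class to them, and where a whole thing is asked for, a point or a joint stands for the part that bears it (a point fixed in the world has none). Each returns a list of dicts, best first, with "score" (0 to 1); they miss things now and then, are a little off and sometimes report something else, mostly with a low value. They report only what shows in the picture. A call takes as long as a camera call.
- vision.boxes_of(name, camera): "extent" ([left, top, right, bottom] in pixels, round what is visible of it).
- vision.regions_of(name, camera): "mask" (420x560 bool, what is visible of it) and "extent" ([left, top, right, bottom] in pixels, round what is visible of it).
- vision.place_of(name, camera): "point" ([column, row] in pixels: a listed point, or the origin of a listed thing).
The state is a dict: "clock": time; "qpos": joint angles; "qd": joint speeds; "tau": joint torques, N m; "eef_pos": TCP position; "tool_rot": TCP orientation; "force": force on the tool from outside, world axes, zero at the start; "torque": the same for the moment, N m; "width": finger opening in mm.
Only numpy, scipy, OpenCV 4.12 (cv2) and the standard library are available. Lean on these libraries where they do the work, as an engineer would, in place of code of your own. Each camera call takes 0.05 s, during which the arm holds its last target.

TASK

Pull-test the left-hand terminal post (as the robot sees it) on the back of the small loudspeaker that lies face down on the foam. Open the top drawer of the parts chest, take out the spring gauge by its body, drop the eye of its rod over that post, and draw the gauge body back level, towards the robot, until the broad black band on the rod has just come out of the gauge's mouth; never pull the rod more than about a centimetre past that. Finish holding the gauge there, still pulling, and leave the other things on the table undisturbed.

Things in the scene. Friction and masses are not known exactly. Their poses are not given: they have to be found in the camera images.
- parts_chest_drawer3 (a joint): Top drawer of the fixed plywood parts chest (190 mm deep, 270 wide, 150 tall), slide, m: 0 closed (start), 0.12 fully open, towards the robot; stays where left (friction about 1 N). Drawer front 42 mm tall, its top edge 10 mm below the chest's top; drawer floor 101 mm above the table.
- left_knob (a point): Centre of the left (robot's view) brass knob of the top drawer, 119 mm above the table: a round stub 15 mm in diameter standing 17 mm out of the drawer front (centre 8.5 mm off it), free from above. Axes: x into the chest (the drawer opens along -x), y left along the drawer front, z up. Moves with the drawer.
- right_knob (a point): The same for the right knob, 140 mm to the right of the left one. Either knob opens the drawer.
- spring_gauge: Spring pull gauge, 160 g. Origin: centre of its flat-sided aluminium body, 110 mm long (x), 26 wide (y), 24 tall (z, up); x points along the rod to the eye. Lies crosswise in the drawer, eye to the left, 62 mm behind the drawer's front face, 125 mm above the table, in two saddles from 36 mm out either side of its middle. Grip across the 26 mm at the middle, lift up. Its rear nut ends at x -62 mm.
- gauge_mouth (a point): Mouth of the gauge, where the rod (9 mm in diameter) comes out: 55 mm ahead of the body's origin on its x axis. Axes as the body's.
- gauge_rod (a joint): How far the sprung rod is pulled out, m: 0 at rest (start), end stop 0.075. The spring pulls back with 2 N at 0, rising evenly to 10 N at 0.050. The length mark, a broad black band 5 mm wide, is hidden at rest, begins to show in the mouth at 0.045 and is just fully out at 0.050. Thin rings stand at 0.010, 0.020, 0.030, 0.040, 0.060.
- eye (a point): Centre of the flat oval eye of 4 mm wire at the rod's end: opening 32 mm long (x), 22 mm wide (y), in the gauge's x-y plane. At rest 115 mm ahead of the gauge body's origin (60 mm ahead of the mouth) on its x axis; moves out with the rod. Axes as the gauge body's.
- left_post (a point): Middle of the left terminal post: upright, white, 13 mm in diameter, 10.5 mm below to 10.5 mm above this point; the other post is 26 mm to its right (-y). Axes: the speaker's; -x points to the near edge of the speaker's back, 44 mm away, beyond which the gauge body hangs free; z up. Under pull the post sits in the far end of the eye, 9.5 mm ahead of the eye's centre.
- terminal: The terminal plate with its two posts, screwed to the speaker's upturned back. Origin: centre of its underside; y runs from the right post to the left one.
- speaker: Small loudspeaker of dark wood lying face down on a 22 mm foam sheet, fixed: 220 mm (x) by 150 mm (y), 160 mm tall. Origin: centre of its underside, 22 mm above the table; its upturned back lies 182 mm above the table. x points from the terminal end to the port end.
- mug: White coffee mug, 92 mm tall. Bystander.
- port_tube_2: Grey aluminium port tube standing upright, 52 mm across, 85 mm tall. Bystander.
- coil_1: Small copper coil on a white spool lying flat, 58 mm across, 22 mm tall. Bystander.
- spare_terminal: Spare terminal plate lying on the table: black, 62 x 62 mm, two posts, 24 mm tall; not the one to test. Bystander.
- screwdriver_1: Screwdriver lying on the table, 197 mm long, 29 mm thick. Bystander.

How it is judged (in metres and radians):
On the way, in this order (a step that is already met when the one before it is completed fails the run):
1. the top drawer is pulled open, at least 70 mm (value of joint parts_chest_drawer3 above 0.07 m), for 0.2 s.
2. the gauge is lifted out of the drawer in the gripper (height (world z) of spring_gauge above 0.17 m and contact force between the fingers and spring_gauge above 1 N), for 0.2 s.
3. the eye lies round the left post, below its top, the gauge held (horizontal distance between eye and left_post below 0.014 m and z of eye in the frame of left_post between -0.012 and 0.01 m and contact force between the fingers and spring_gauge above 1 N), for 0.2 s.
At the end, for the whole second after the job is handed in: Eye round the left post (centres within 14 mm, eye from 12 mm below to 10 mm above post middle), pulling it with over 5 N; rod out 46 to 56 mm; gauge body gripped, on the near side of the post, level within 17 degrees, at most 60 mm lower than the post middle, at rest (horizontal distance between eye and left_post below 0.014 m and z of eye in the frame of left_post between -0.012 and 0.01 m and angle between spring_gauge's own x axis and vertical between 1.27 and 1.87 rad and value of joint gauge_rod between 0.046 and 0.056 m and contact force between spring_gauge and terminal above 5 N and contact force between the fingers and spring_gauge above 3 N and z of spring_gauge in the frame of left_post above -0.06 m and x of spring_gauge in the frame of left_post below -0.05 m and linear speed of spring_gauge below 0.02 m/s); the arm keeps its last pose, push and grip.
It fails at once if the rod is pulled out more than 63 mm: gauge and post overloaded (value of joint gauge_rod above 0.063 m).
It fails at once if a bystander is knocked: moved more than 40 mm (distance of any of mug, port_tube_2, coil_1, spare_terminal, screwdriver_1 from where it was at the start of the episode above 0.04 m).
It also fails if it takes over 58 s, if anything falls off the work surface, if the arm or the gripper's body presses on something with over 40 N, if the wrist force passes 120 N, or if a joint passes its speed limit or range.

## Working session

There is one attempt and no reset: what is moved stays moved. The work goes in short steps, Python scripts to look and compute and a shell command to move; the robot and the scene stay as the last step left them, time stands still between calls to the robot, and variables do not carry over. Pictures are saved under pics/ and viewed, and the job is handed in when it is done.

```bash
ls; mkdir -p pics
cat > h.py <<'E'
import numpy as np,cv2
from cell import ctrl,vision
from scipy.spatial.transform import Rotation as R
def snap(n,f):
    im=vision.get_image(n); cv2.imwrite('pics/'+f,im); return im
def cam(n):
    c=vision.calibration(n); f=210/np.tan(np.radians(c['vfov'])/2)
    K=np.array([[f,0,c['cx']],[0,f,c['cy']],[0,0,1.]])
    return K,np.array(c['distortion'],float),np.array(c['eye'],float),np.array(c['rotation'],float)
def ray(n,p,c=None):
    K,D,e,Rm=c or cam(n)
    u=cv2.undistortPoints(np.array([[p]],float),K,D)[0,0]
    d=Rm@np.array([u[0],-u[1],-1.]); return e,d/np.linalg.norm(d)
def atz(n,p,z,c=None):
    e,d=ray(n,p,c); return e+d*(z-e[2])/d[2]
def proj(n,P,c=None):
    K,D,e,Rm=c or cam(n)
    q=(np.atleast_2d(P)-e)@Rm; q=q*[1,-1,-1]
    return cv2.projectPoints(q.reshape(-1,1,3),np.zeros(3),np.zeros(3),K,D)[0][:,0]
def tri(obs):
    A=0;b=0
    for e,d in obs:
        M=np.eye(3)-np.outer(d,d);A=A+M;b=b+M@e
    return np.linalg.solve(A,b)
E
python3 - <<'E'
from h import *
s=ctrl.read_state();print(s, ctrl.hold_point_z)
for n in['top','side','wrist']:
    snap(n,n+'0.png'); c=cam(n);print(n,c[2],c[3].tolist(),c[0][0,0],c[1])
E
```

```text
pics
{'clock': 0.0, 'qpos': array([-1.31479619,  0.62933928,  0.03842149,  1.51833016, -0.02698839,
        0.99628078, -0.0199849 ]), 'qd': array([-0.00050592,  0.0002716 , -0.00062363, -0.0014234 ,  0.00134324,
        0.00119766, -0.00123364]), 'tau': array([-9.88958600e-04, -5.63393998e+01,  1.22565653e+00, -1.93448943e+01,
        1.09210052e-02,  1.03621051e-02, -2.40219953e-05]), 'eef_pos': array([205.35290827, 616.07924515, 230.40524257]), 'tool_rot': array([-3.13975261e+00,  2.07224796e-05,  2.81983137e+00]), 'force': array([-0.02485141, -0.14668614, -0.1593119 ]), 'torque': array([-0.04128229,  0.05582818,  0.07223568]), 'width': 85.55943466448346} -18.700000000000003
top [ 477.58295376   -2.75857215 1417.17141664] [0.07131425660011803, 0.018608431943735404, -1.5555237285784513] 467.8667999979115 [0.00059762 0.         0.         0.         0.        ]
side [  173.71376887 -1286.15006818  1343.93765394] [0.8441896587817248, 0.010620701773369934, -0.3158943895438348] 512.1321518493808 [-0.19638746  0.          0.          0.          0.        ]
wrist [143.48092414 637.34743482 373.14103443] [-0.26101304500990746, 0.002269212601510251, 1.2482931215268616] 323.8148851594394 [0.01693146 0.         0.         0.         0.        ]
```

```bash
sed -i "s/np.array(c\['rotation'\],float)$/R.from_euler('xyz',c['rotation']).as_matrix()/" h.py; grep -n from_euler h.py
```

```text
9:    return K,np.array(c['distortion'],float),np.array(c['eye'],float),R.from_euler('xyz',c['rotation']).as_matrix()
```

View pics/top0.png

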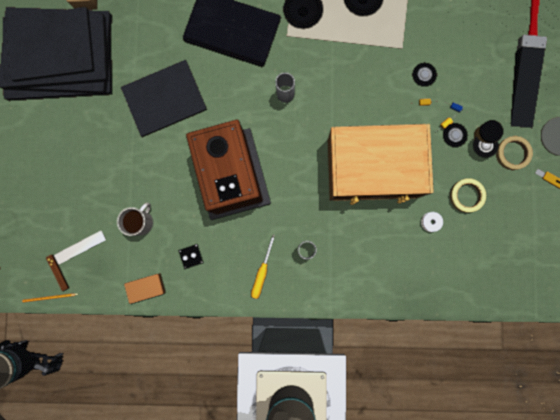

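View pics/side0.png

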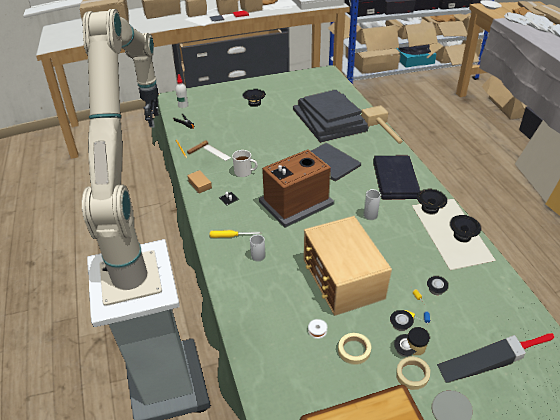

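View pics/wrist0.png

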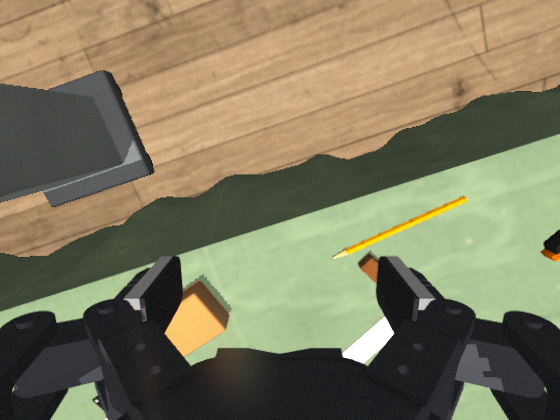

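Run:
```python
from h import *
for n in['top','side']:
    vision.get_image(n)
    for nm,z in [('left_knob',119),('right_knob',119),('left_post',None),('terminal',182),('speaker',None),('spring_gauge',125),('mug',None),('port_tube_2',None),('screwdriver_1',None)]:
        for r in vision.place_of(nm,n)[:2]:
            zz=z if z else {'left_post':198,'speaker':22,'mug':0,'port_tube_2':42,'screwdriver_1':15}[nm]
            print(n,nm,round(r['score'],2),np.round(r['point'],1),atz(n,r['point'],zz).round(1))
im=cv2.imread('pics/top0.png');cv2.imwrite('pics/topz.png',cv2.resize(im[100:300,160:460],None,fx=2.6,fy=2.6,interpolation=cv2.INTER_CUBIC))
```

```text
top left_knob 0.56 [355.9 198.3] [ 606.  -173.4  119. ]
top right_knob 0.63 [402.1 195.6] [ 615.2 -301.2  119. ]
top left_post 0.85 [221.6 188.5] [619.3 189.1 198. ]
top terminal 0.93 [232.6 184.1] [633.3 162.6 182. ]
top terminal 0.69 [145.7 220.9] [531.9 391.7 182. ]
top mug 0.7 [192.3 254.6] [439.9 304.2   0. ]
top port_tube_2 0.58 [305.9 248.3] [464.6 -38.2  42. ]
top screwdriver_1 0.83 [264.  265.2] [412.2  85.4  15. ]
top screwdriver_1 0.64 [222.  188.1] [641.8 216.8  15. ]
side left_knob 0.8 [303.8 250.4] [ 588.6 -172.9  119. ]
side right_knob 0.82 [321.1 277.8] [ 599.9 -304.   119. ]
side right_knob 0.62 [235.2 235.7] [388.9 -31.4 119. ]
side left_post 0.52 [280.9 166.1] [628.3 197.2 198. ]
side terminal 0.54 [277.9 171.6] [613.4 188.4 182. ]
side speaker 0.53 [246.3 172.4] [544.4 430.2  22. ]
side mug 0.8 [244.2 170.3] [545.8 476.5   0. ]
side port_tube_2 0.66 [256.5 254.6] [450.5 -69.1  42. ]
side screwdriver_1 0.68 [236.1 234.4] [412.1  80.8  15. ]
```

View pics/topz.png

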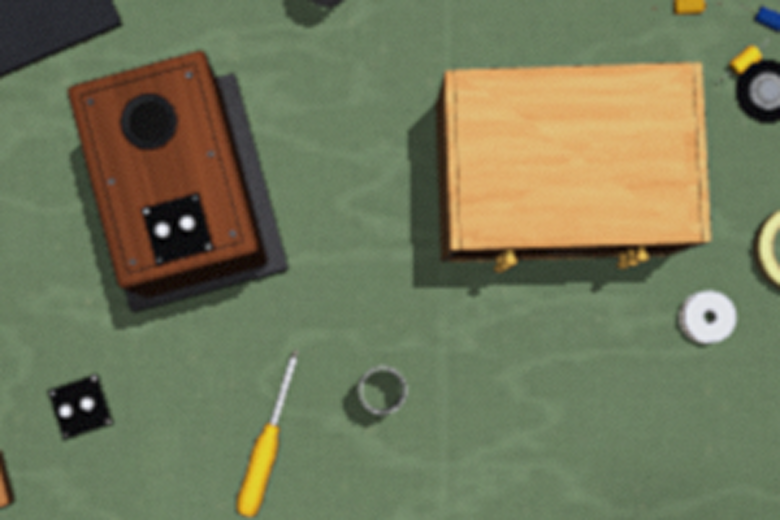

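Run:
```python
from h import *
z=lambda p:(160+p[0]/2.6,100+p[1]/2.6)
C=[atz('top',z(p),150) for p in [(450,250),(710,242),(702,64),(446,72)]]
print('chest',np.round(C,1)); 
f=C[1]-C[0];print(np.linalg.norm(f),np.degrees(np.arctan2(-f[0],-f[1])) , np.linalg.norm(C[2]-C[1]))
S=[atz('top',z(p),182) for p in [(124,287),(265,246),(204,52),(69,88)]]
print('spk',np.round(S,1))
for a,b in((0,1),(1,2),(2,3),(3,0)):
    d=S[b]-S[a];print(np.linalg.norm(d),np.degrees(np.arctan2(d[1],d[0])))
P=[atz('top',z(p),206) for p in[(162,230),(187,222)]];print('posts top',np.round(P,1))
im=cv2.imread('pics/side0.png');cv2.imwrite('pics/sidez.png',cv2.resize(im[130:330,200:420],None,fx=3,fy=3,interpolation=cv2.INTER_CUBIC))
```

```text
chest [[ 607.9 -107.5  150. ]
 [ 619.9 -377.6  150. ]
 [ 808.1 -370.5  150. ]
 [ 796.7 -101.7  150. ]]
270.37085473682106 -2.539631782347353 188.3023440090173
spk [[562.2 227.2 182. ]
 [606.2  83.9 182. ]
 [807.  150.8 182. ]
 [767.7 289.9 182. ]]
149.95072636279988 -72.93962437925796
211.63896659078628 18.441099853298088
144.49773391254695 105.77545874647696
214.81811020904868 -163.04356581842447
posts top [[618.5 186.  206. ]
 [626.9 161.  206. ]]
```

View pics/sidez.png

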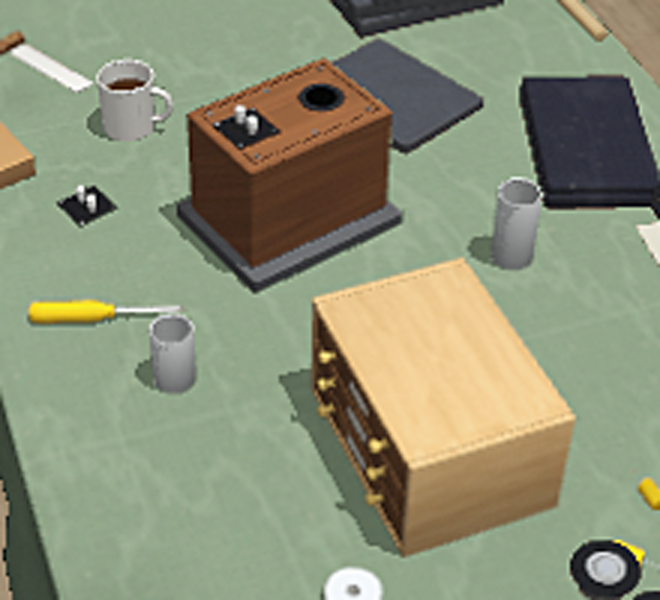

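```bash
python3 -m crank '[{"spin":-0.14},{"spin":-0.14},{"spin":-0.08},{"x":-1.7,"y":-4.4},{"x":-1.7,"y":-4.4}]' 60; python3 -m crank '[{"x":-1.7,"y":-4.4},{"x":-1.7,"y":-4.4},{"x":-1.7,"y":-4.4},{"x":-1.7,"y":-4.4},{"x":-1.7,"y":-4.4}]'; python3 -m crank '[{"x":-1.7,"y":-4.4},{"x":-1.7,"y":-4.4},{"x":-1.7,"y":-4.4},{"x":-1.7,"y":-4.4},{"x":-1.7,"y":-4.4}]'
```

```text
invalid input at $[0]: expected keys x, y, z, spin
invalid input at $[0]: expected keys x, y, z, spin
invalid input at $[0]: expected keys x, y, z, spin
```

All keys are needed.

```bash
python3 -m crank '[{"x":0,"y":0,"z":0,"spin":-0.14},{"x":0,"y":0,"z":0,"spin":-0.14},{"x":0,"y":0,"z":0,"spin":-0.08},{"x":-1.7,"y":-4.4,"z":0,"spin":0},{"x":-1.7,"y":-4.4,"z":0,"spin":0}]' 60; python3 -m crank '[{"x":-1.7,"y":-4.4,"z":0,"spin":0},{"x":-1.7,"y":-4.4,"z":0,"spin":0},{"x":-1.7,"y":-4.4,"z":0,"spin":0},{"x":-1.7,"y":-4.4,"z":0,"spin":0},{"x":-1.7,"y":-4.4,"z":0,"spin":0}]'
```

```text
clock: 1.65
eef_pos: [242.5, 529.8, 230.9]
tool_rot: [3.141, -0.0, -3.101]
force: [0.9, -0.6, 0.3]
width: 51.2
clock: 2.15
eef_pos: [336.9, 311.7, 231.6]
tool_rot: [3.141, 0.001, -3.103]
force: [1.5, -0.3, -0.2]
width: 51.1
```

```bash
python3 -m crank '[{"x":-1.7,"y":-4.4,"z":0,"spin":0},{"x":-1.7,"y":-4.4,"z":0,"spin":0},{"x":-1.7,"y":-4.4,"z":0,"spin":0},{"x":-1.7,"y":-4.4,"z":0,"spin":0},{"x":-1.7,"y":-4.4,"z":0,"spin":0}]'; python3 -m crank '[{"x":-1.7,"y":-4.4,"z":0,"spin":0},{"x":-1.7,"y":-4.4,"z":0,"spin":0},{"x":-1.7,"y":-4.4,"z":0,"spin":0},{"x":-1.7,"y":-4.4,"z":0,"spin":0},{"x":-1.7,"y":-4.4,"z":0,"spin":0}]';python3 -m crank '[{"x":0,"y":-2,"z":0,"spin":0},{"x":0,"y":0,"z":0,"spin":0}]'
python3 - <<'E'
from h import *
s=ctrl.read_state();print(s['eef_pos'],s['tool_rot'],s['qpos'])
c=cam('wrist')
snap('wrist','w1.png')
for nm in('left_knob','right_knob'):
    for r in vision.place_of(nm,'wrist')[:3]: print(nm,r['score'],r['point'],atz('wrist',r['point'],119,c))
E
```

```text
clock: 2.65
eef_pos: [430.3, 95.1, 231.7]
tool_rot: [3.141, 0.001, -3.103]
force: [1.8, 0.6, -0.6]
width: 51.3
clock: 3.15
eef_pos: [523.6, -121.7, 231.6]
tool_rot: [3.142, 0.001, -3.104]
force: [0.7, 0.1, -0.0]
width: 51.4
clock: 3.35
eef_pos: [523.6, -144.4, 231.2]
tool_rot: [-3.139, 0.0, -3.11]
force: [-0.2, 0.1, -0.9]
width: 50.9
[ 523.56050552 -144.37387843  231.19126698] [-3.13928615e+00  1.20373128e-04 -3.11009407e+00] [ 0.18636744  0.47460837  0.04334599  1.81941143 -0.02348583  0.84739006
  1.84275702]
left_knob 0.91 [245.4, 294.7] [ 605.8658078  -171.28914932  119.        ]
right_knob 0.71 [83.1, 297.2] [ 612.41731678 -312.88519697  119.        ]
right_knob 0.71 [497.5, 82.2] [426.32991831  12.11433393 119.        ]
```

View pics/w1.png

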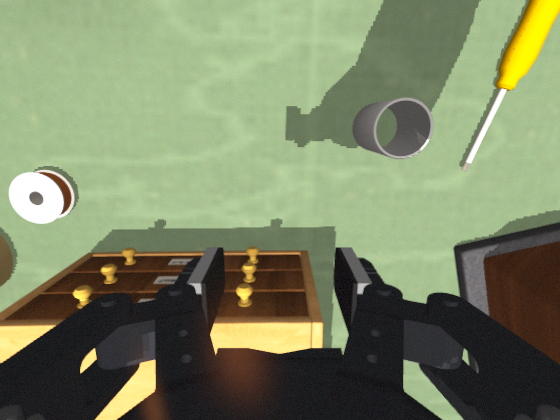

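```bash
python3 -m crank '[{"x":-3.6,"y":-1.5,"z":0,"spin":0},{"x":-3.6,"y":-1.5,"z":0,"spin":0},{"x":0,"y":0,"z":3,"spin":0},{"x":0,"y":0,"z":3,"spin":0},{"x":0,"y":0,"z":2,"spin":0}]'; python3 -m crank '[{"x":0,"y":0,"z":2.5,"spin":0},{"x":0,"y":0,"z":2.3,"spin":0},{"x":0,"y":0,"z":0,"spin":0}]'
python3 - <<'E'
from h import *
snap('wrist','w2.png')
E
```

```text
clock: 4.0
eef_pos: [596.1, -164.0, 149.4]
tool_rot: [3.14, -0.002, -3.1]
force: [0.6, -0.5, 0.7]
width: 51.2
clock: 4.3
eef_pos: [594.5, -163.7, 100.5]
tool_rot: [3.139, -0.006, -3.1]
force: [-1.4, 0.6, -0.2]
width: 51.2
```

View pics/w2.png

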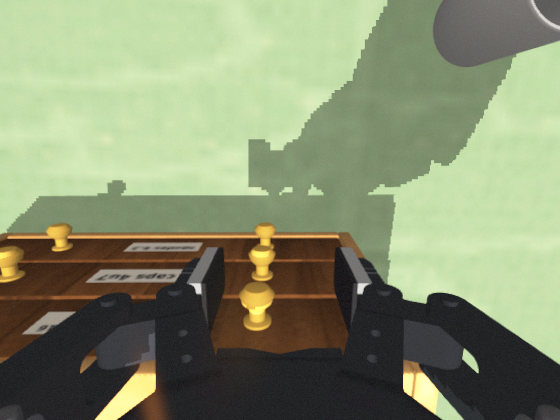

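```bash
python3 -m crank '[{"x":-0.4,"y":-0.8,"z":0,"spin":0},{"x":0,"y":0,"z":0,"spin":0}]'; python3 -m crank '[{"x":0,"y":0,"z":0,"spin":0},{"x":0,"y":0,"z":0,"spin":0},{"x":0,"y":0,"z":0,"spin":0},{"x":0,"y":0,"z":0,"spin":0}]' 0
```

```text
clock: 4.55
eef_pos: [599.6, -176.0, 104.2]
tool_rot: [-3.141, -0.003, -3.103]
force: [-4.2, -2.3, -0.5]
width: 51.6
clock: 4.95
eef_pos: [599.3, -173.1, 104.6]
tool_rot: [3.139, -0.004, -3.102]
force: [-6.7, 2.4, 2.4]
width: 12.1
```

```bash
python3 -m crank '[{"x":1,"y":0,"z":0,"spin":0},{"x":2.5,"y":0,"z":0,"spin":0},{"x":3,"y":0,"z":0,"spin":0},{"x":3,"y":0,"z":0,"spin":0},{"x":1.8,"y":0,"z":0,"spin":0}]'; python3 -m crank '[{"x":0.5,"y":0,"z":0,"spin":0},{"x":0,"y":0,"z":0,"spin":0},{"x":0,"y":0,"z":0,"spin":0}]'
python3 - <<'E'
from h import *
snap('wrist','w3.png');snap('top','t3.png')
E
```

```text
clock: 5.45
eef_pos: [486.5, -177.8, 104.5]
tool_rot: [3.14, 0.001, -3.103]
force: [0.1, 4.6, -2.7]
width: 12.3
clock: 5.75
eef_pos: [483.5, -178.0, 104.5]
tool_rot: [3.14, 0.002, -3.102]
force: [-0.8, 5.5, 2.5]
width: 12.7
```

View pics/w3.png

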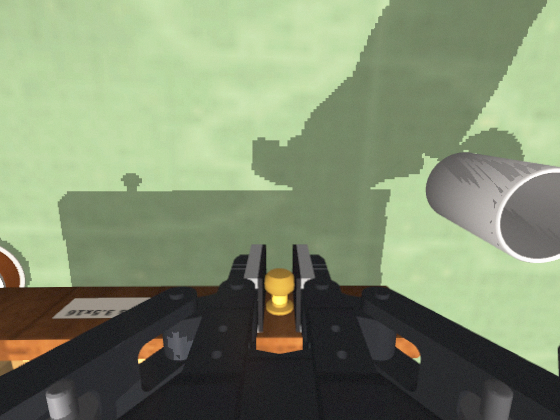

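View pics/t3.png

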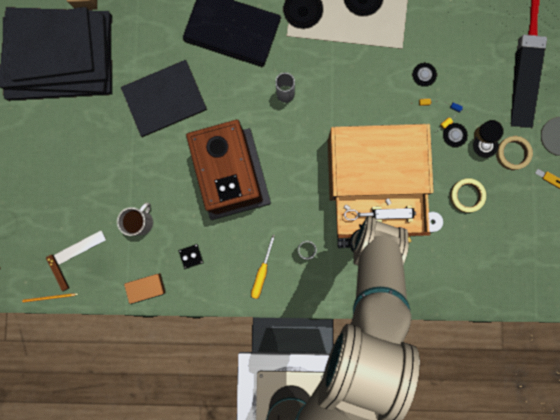

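```bash
python3 -m crank '[{"x":0,"y":0,"z":0,"spin":0},{"x":0,"y":0,"z":0,"spin":0},{"x":0,"y":0,"z":0,"spin":0},{"x":0,"y":0,"z":-3,"spin":0},{"x":0,"y":0,"z":-4,"spin":0}]' 60;  python3 -m crank '[{"x":0,"y":0,"z":-4,"spin":0},{"x":0,"y":0,"z":-2,"spin":0},{"x":0,"y":0,"z":0,"spin":0}]'
python3 - <<'E'
from h import *
s=ctrl.read_state();print(s['eef_pos'],s['tool_rot'],s['qpos'])
for n in('top','wrist'):
  c=cam(n)
  snap(n,n+'4.png')
  for nm,z in(('left_knob',119),('spring_gauge',125),('gauge_mouth',125),('eye',125)):
    for r in vision.place_of(nm,n)[:2]: print(n,nm,round(r['score'],2),np.round(r['point'],1),atz(n,r['point'],z,c).round(1))
im=cv2.imread('pics/top4.png');cv2.imwrite('pics/topz4.png',cv2.resize(im[110:270,310:460],None,fx=4,fy=4,interpolation=cv2.INTER_CUBIC))
E
```

```text
clock: 6.35
eef_pos: [481.8, -179.5, 172.7]
tool_rot: [3.141, -0.004, -3.104]
force: [1.3, -1.0, 0.3]
width: 51.2
clock: 6.65
eef_pos: [485.3, -180.6, 236.6]
tool_rot: [-3.139, 0.007, -3.104]
force: [0.3, -0.5, -0.9]
width: 51.4
[ 485.29283205 -180.6339061   236.62187777] [-3.13861312  0.0070176  -3.10415506] [ 0.27892049  0.42929011  0.03239406  1.88395405 -0.01784105  0.82101371
  1.9286584 ]
top left_knob 0.58 [356.9 240.5] [ 489.  -176.7  119. ]
top spring_gauge 0.64 [395.2 211.5] [ 570.3 -280.8  125. ]
top gauge_mouth 0.65 [376.2 209. ] [ 576.5 -228.6  125. ]
top gauge_mouth 0.51 [142.8 219.8] [537.4 418.1 125. ]
top eye 0.56 [351.9 210.3] [ 571.9 -161.7  125. ]
wrist left_knob 0.78 [281.6 216.6] [ 492.2 -176.4  119. ]
wrist spring_gauge 0.78 [164.3 297.7] [ 566.5 -274.2  125. ]
wrist gauge_mouth 0.97 [227.  295.8] [ 562.9 -220.5  125. ]
wrist eye 0.59 [298.9 295. ] [ 559.8 -158.9  125. ]
```

View pics/topz4.png

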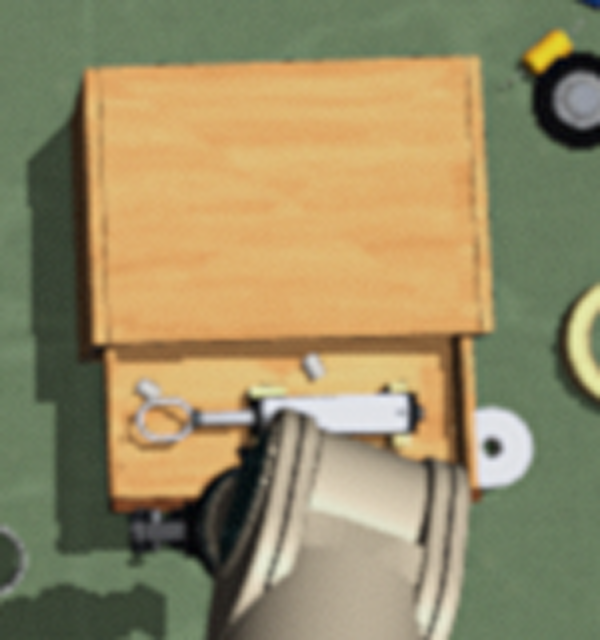

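View pics/wrist4.png

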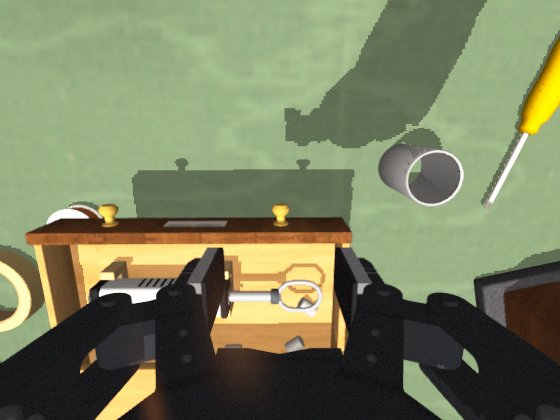

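```bash
A='x'; python3 -m crank '[{"x":0,"y":0,"z":0,"spin":0.143},{"x":0,"y":0,"z":0,"spin":0.143},{"x":0,"y":0,"z":0,"spin":0.143},{"x":0,"y":0,"z":0,"spin":0.143},{"x":0,"y":0,"z":0,"spin":0.143}]' ; python3 -m crank '[{"x":0,"y":0,"z":0,"spin":0.143},{"x":0,"y":0,"z":0,"spin":0.143},{"x":0,"y":0,"z":0,"spin":0.143},{"x":0,"y":0,"z":0,"spin":0.143},{"x":0,"y":0,"z":0,"spin":0.143}]'; python3 -m crank '[{"x":0,"y":0,"z":0,"spin":0.14},{"x":-3,"y":2.5,"z":0,"spin":0},{"x":-3,"y":2.5,"z":0,"spin":0},{"x":-3,"y":2.5,"z":0,"spin":0},{"x":0,"y":0,"z":0,"spin":0}]'
python3 - <<'E'
from h import *
s=ctrl.read_state();print(s['eef_pos'],s['tool_rot'],s['qpos'])
for n in('wrist',):
  c=cam(n)
  snap(n,n+'5.png')
  for nm,z in(('left_knob',119),('spring_gauge',125),('gauge_mouth',125),('eye',125)):
    for r in vision.place_of(nm,n)[:2]: print(n,nm,round(r['score'],2),np.round(r['point'],1),atz(n,r['point'],z,c).round(1))
E
```

```text
clock: 7.65
eef_pos: [483.1, -179.3, 233.0]
tool_rot: [-3.141, -0.0, 2.459]
force: [0.4, -0.0, 0.4]
width: 51.1
clock: 8.15
eef_pos: [483.1, -179.2, 233.1]
tool_rot: [-3.141, -0.0, 1.744]
force: [-0.2, -0.5, -0.6]
width: 51.6
clock: 8.65
eef_pos: [563.8, -270.9, 232.7]
tool_rot: [3.14, 0.005, 1.607]
force: [-0.4, -0.8, 0.2]
width: 51.2
[ 563.8237663  -270.85941573  232.68288578] [3.1400009  0.00453112 1.60724371] [ 0.13271467  0.62619271  0.44961246  1.60039474 -0.3074714   0.98238005
  0.71539234]
wrist left_knob 0.62 [182.5  76. ] [ 489.5 -176.8  119. ]
wrist spring_gauge 0.92 [279.5 206.4] [ 564.2 -271.7  125. ]
wrist gauge_mouth 0.56 [280.  142.6] [ 562.8 -221.7  125. ]
```

View pics/wrist5.png

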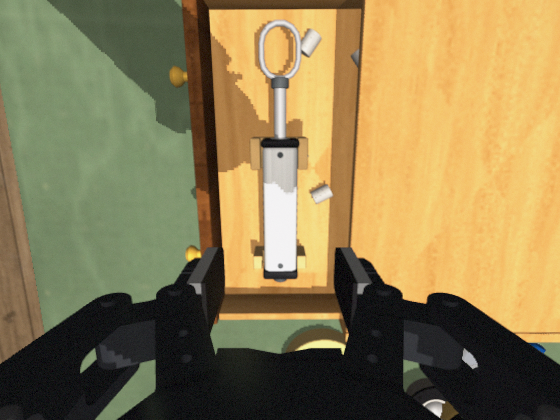

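```bash
python3 -m crank '[{"x":-0.3,"y":0,"z":2,"spin":0},{"x":0,"y":0,"z":3,"spin":0},{"x":0,"y":0,"z":3,"spin":0},{"x":0,"y":0,"z":2.4,"spin":0},{"x":0,"y":0,"z":0,"spin":0}]' 42
python3 - <<'E'
from h import *
s=ctrl.read_state();print(s['eef_pos'],s['tool_rot'])
snap('wrist','wrist6.png')
E
```

```text
clock: 9.4
eef_pos: [559.4, -266.8, 126.5]
tool_rot: [-3.136, -0.004, 1.611]
force: [-0.2, 0.8, -0.2]
width: 36.1
[ 559.37350014 -266.77485568  126.50810464] [-3.13592328 -0.00383197  1.61070925]
```

View pics/wrist6.png

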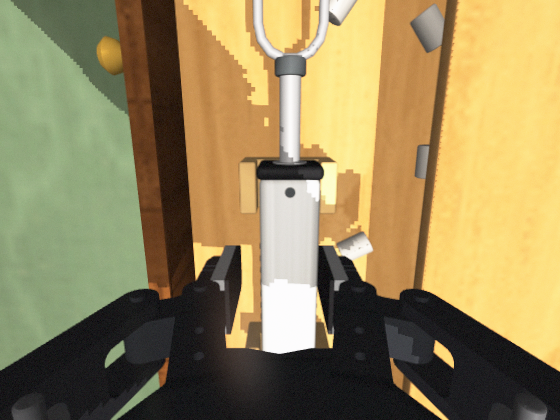

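```bash
python3 -m crank '[{"x":0,"y":0,"z":0,"spin":0},{"x":0,"y":0,"z":0,"spin":0}]'
python3 - <<'E'
from h import *
c=cam('wrist')
vision.get_image('wrist')
s=ctrl.read_state();print(s['eef_pos'],s['qd'].round(3))
for nm,z in(('spring_gauge',125),('gauge_mouth',125)):
    for r in vision.place_of(nm,'wrist')[:1]: print(nm,round(r['score'],2),np.round(r['point'],1),atz('wrist',r['point'],z,c).round(1))
E
```

```text
clock: 9.65
eef_pos: [562.6, -269.7, 131.1]
tool_rot: [3.139, 0.001, 1.61]
force: [-0.9, -0.1, -0.1]
width: 35.8
[ 562.57796548 -269.6659421   130.97574735] [ 0.002  0.004 -0.002  0.003 -0.    -0.001 -0.   ]
spring_gauge 0.57 [279.  266.6] [ 562.6 -274.4  125. ]
gauge_mouth 0.89 [281.5 154.2] [ 561.6 -218.8  125. ]
```

```bash
python3 -m crank '[{"x":-0.4,"y":0,"z":0.8,"spin":0},{"x":0,"y":0,"z":0.9,"spin":0},{"x":0,"y":0,"z":0,"spin":0},{"x":0,"y":0,"z":0,"spin":0}]';python3 -m crank '[{"x":0,"y":0,"z":0,"spin":0},{"x":0,"y":0,"z":0,"spin":0},{"x":0,"y":0,"z":0,"spin":0}]' 0
python3 - <<'E'
from h import *
snap('wrist','wrist7.png')
E
```

```text
clock: 10.2
eef_pos: [561.4, -273.2, 111.6]
tool_rot: [-3.14, -0.001, 1.61]
force: [0.1, -0.2, 0.4]
width: 35.8
clock: 10.5
eef_pos: [562.0, -273.4, 112.4]
tool_rot: [3.141, 0.0, 1.61]
force: [0.5, -0.8, -1.0]
width: 25.2
```

View pics/wrist7.png

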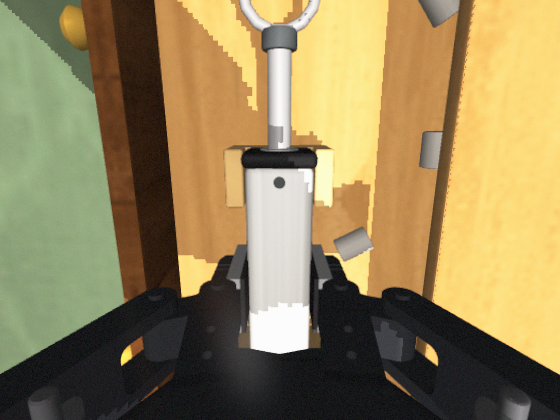

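```bash
python3 -m crank '[{"x":0,"y":0,"z":-1.5,"spin":0},{"x":0,"y":0,"z":-3,"spin":0},{"x":0,"y":0,"z":-3.5,"spin":0},{"x":0,"y":0,"z":-3,"spin":0},{"x":0,"y":0,"z":-1,"spin":0}]';python3 -m crank '[{"x":0,"y":0,"z":0,"spin":0},{"x":0,"y":0,"z":0,"spin":0},{"x":1,"y":0,"z":0,"spin":0},{"x":2.5,"y":-0.4,"z":0,"spin":0},{"x":4,"y":-0.5,"z":0,"spin":0}]'
python3 -m crank '[{"x":4.4,"y":-0.5,"z":0,"spin":0},{"x":4.4,"y":-0.5,"z":0,"spin":0},{"x":4.4,"y":-0.5,"z":0,"spin":0},{"x":4.4,"y":-0.5,"z":0,"spin":0},{"x":4.4,"y":-0.5,"z":0,"spin":0}]';python3 -m crank '[{"x":4.4,"y":-0.5,"z":0,"spin":0},{"x":4.4,"y":-0.5,"z":0,"spin":0},{"x":3,"y":-0.3,"z":0,"spin":0},{"x":1,"y":0,"z":0,"spin":0.08},{"x":0,"y":0,"z":0,"spin":0.14}]'
```

```text
clock: 11.05
eef_pos: [563.3, -274.6, 236.6]
tool_rot: [3.136, 0.003, 1.61]
force: [0.4, -0.5, -2.4]
width: 25.1
clock: 11.55
eef_pos: [548.7, -199.7, 230.7]
tool_rot: [-3.139, 0.001, 1.606]
force: [1.2, 0.1, -1.8]
width: 24.8
clock: 12.05
eef_pos: [514.7, 22.7, 231.0]
tool_rot: [-3.139, -0.0, 1.61]
force: [1.5, -0.1, -1.6]
width: 24.9
clock: 12.55
eef_pos: [496.5, 151.0, 230.8]
tool_rot: [-3.138, 0.0, 1.391]
force: [1.0, 0.0, -1.9]
width: 25.2
```

```bash
python3 -m crank '[{"x":0,"y":0,"z":0,"spin":0.14},{"x":0,"y":0,"z":0,"spin":0.14},{"x":0,"y":0,"z":0,"spin":0.14},{"x":0,"y":0,"z":0,"spin":0.14},{"x":0,"y":0,"z":0,"spin":0.14}]';python3 -m crank '[{"x":0,"y":0,"z":0,"spin":0.14},{"x":0,"y":0,"z":0,"spin":0.13},{"x":0,"y":0,"z":0,"spin":0.12},{"x":0,"y":0,"z":0,"spin":0},{"x":0,"y":0,"z":0,"spin":0}]'
python3 - <<'E'
from h import *
s=ctrl.read_state();print(s['eef_pos'],s['tool_rot'],s['qpos'])
c=cam('wrist');gz=s['eef_pos'][2]+12.6
snap('wrist','wrist8.png')
for nm,z in(('left_post',195),('terminal',182),('spring_gauge',gz),('gauge_mouth',gz),('eye',gz)):
    for r in vision.place_of(nm,'wrist')[:2]: print(nm,round(r['score'],2),np.round(r['point'],1),atz('wrist',r['point'],z,c).round(1))
E
```

```text
clock: 13.05
eef_pos: [497.0, 148.1, 231.0]
tool_rot: [-3.14, 0.003, 0.685]
force: [0.8, 0.4, -0.6]
width: 25.1
clock: 13.55
eef_pos: [497.5, 147.9, 231.4]
tool_rot: [3.141, 0.002, 0.303]
force: [-0.3, -0.4, -1.2]
width: 25.0
[497.5166544  147.91433938 231.3970571 ] [3.14141034e+00 2.02332061e-03 3.03138263e-01] [-0.89482514  0.57497935  0.85536745  1.89266103 -0.53951171  0.92411668
 -1.04740573]
left_post 0.38 [ 6.3 46.8] [552.6 307.4 195. ]
spring_gauge 0.95 [281.4 276.7] [496.7 146.9 244. ]
gauge_mouth 0.16 [ 7.4 46.1] [554.9 268.8 244. ]
eye 0.6 [ 9.5 45.1] [555.5 268.1 244. ]
```

View pics/wrist8.png

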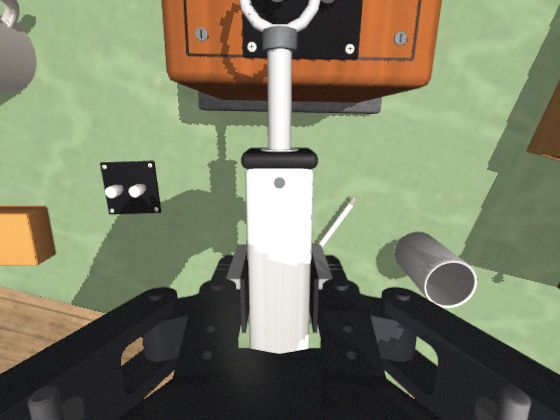

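Run:
```python
from h import *
s=ctrl.read_state();gz=s['eef_pos'][2]+12.6
for n in('top','side'):
  im=snap(n,n+'8.png')
  for nm,z in(('left_post',197),('terminal',182),('spring_gauge',gz),('gauge_mouth',gz),('eye',gz)):
    for r in vision.place_of(nm,n)[:1]: print(n,nm,round(r['score'],2),np.round(r['point'],1),atz(n,r['point'],z).round(1))
a=cv2.resize(cv2.imread('pics/top8.png')[150:240,180:290],None,fx=6,fy=6,interpolation=cv2.INTER_CUBIC)
b=cv2.resize(cv2.imread('pics/side8.png')[130:230,220:350],None,fx=6,fy=6,interpolation=cv2.INTER_CUBIC)
cv2.imwrite('pics/a8.png',a);cv2.imwrite('pics/b8.png',b)
# post centroids in the first top image
im=cv2.imread('pics/top0.png');g=im[170:200,205:250].min(2);m=(g>140).astype('uint8')
print(cv2.connectedComponentsWithStats(m)[2:4])
```

```text
top left_post 0.59 [224.8 186.8] [624. 181. 197.]
top terminal 0.91 [230.9 186.8] [626.  166.9 182. ]
top spring_gauge 0.47 [234.8 235.3] [496.2 145.6 244.9]
top gauge_mouth 0.53 [229.9 213.9] [549.8 159.2 244.9]
top eye 0.41 [219.9 191.2] [606.9 185.9 244.9]
side left_post 0.74 [280.2 171.5] [616.  167.2 197. ]
side terminal 0.63 [278.5 175.7] [607.9 163.6 182. ]
side spring_gauge 0.55 [248.4 168.7] [494.7 159.6 244.9]
side gauge_mouth 0.74 [265.1 163. ] [561.1 173.2 244.9]
(array([[   0,    0,   45,   30, 1311],
       [  24,   13,    5,    5,   18],
       [  15,   16,    5,    5,   21]], dtype=int32), array([[22.02059497, 14.43249428],
       [26.33333333, 15.33333333],
       [17.        , 18.        ]]))
```

View pics/a8.png

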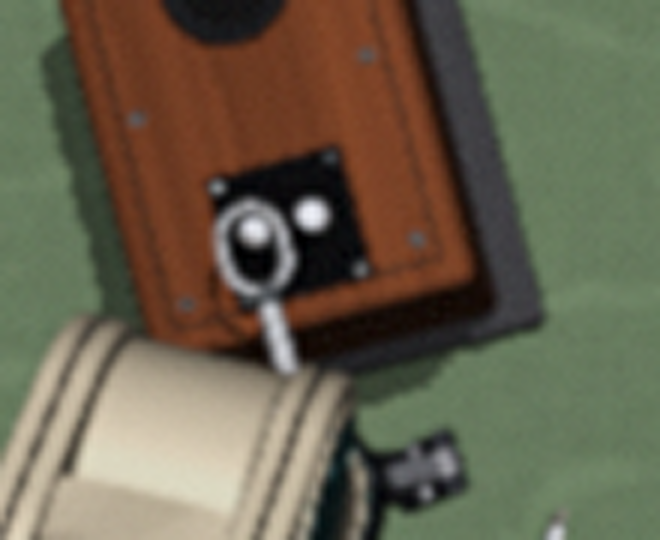

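View pics/b8.png

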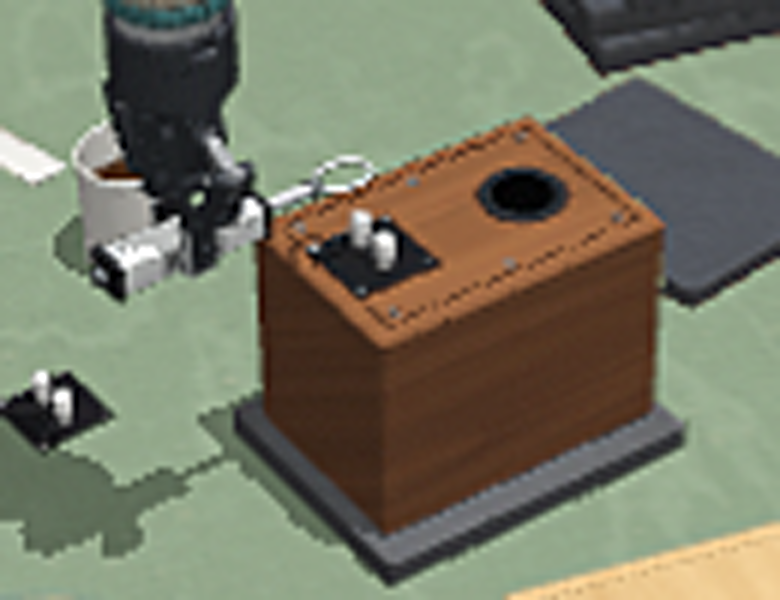

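Run:
```python
from h import *
print('eye',atz('top',(222.4,190.9),244),'post top',atz('top',(222.1,188.0),206),'rp',atz('top',(231.4,185.4),206))
# side: post top approx in zoom (360,214)
print('side post top',atz('side',(220+360/6,130+214/6),206), 'eye',atz('side',(220+345/6,130+176/6),244))
print('kin eye',np.array([497.5,147.9])+115*np.array([np.cos(.303),np.sin(.303)]))
```

```text
eye [607.8721919  179.71039499 244.        ] post top [619.69429583 186.59525058 206.        ] rp [626.84027747 162.41766095 206.        ]
side post top [622.78589514 190.49621083 206.        ] eye [610.96975097 181.45910772 244.        ]
kin eye [607.26124754 182.21426143]
```

```bash
python3 -m crank '[{"x":1.3,"y":-0.4,"z":0,"spin":0},{"x":0,"y":0,"z":1.2,"spin":0},{"x":0,"y":0,"z":1.2,"spin":0},{"x":0,"y":0,"z":0,"spin":0},{"x":0,"y":0,"z":0,"spin":0}]'
python3 - <<'E'
from h import *
s=ctrl.read_state();print(s['eef_pos'],s['tool_rot'])
for n in('top','side'): snap(n,n+'9.png')
a=cv2.resize(cv2.imread('pics/top9.png')[160:220,200:260],None,fx=8,fy=8,interpolation=cv2.INTER_CUBIC)
b=cv2.resize(cv2.imread('pics/side9.png')[140:200,240:310],None,fx=8,fy=8,interpolation=cv2.INTER_CUBIC)
cv2.imwrite('pics/a9.png',a);cv2.imwrite('pics/b9.png',b)
E
```

```text
clock: 14.95
eef_pos: [508.9, 154.6, 207.6]
tool_rot: [3.141, 0.002, 0.299]
force: [-0.0, -0.8, -1.6]
width: 25.2
[508.86309893 154.61162301 207.61222274] [3.14137474e+00 1.89389277e-03 2.99049949e-01]
```

View pics/a9.png

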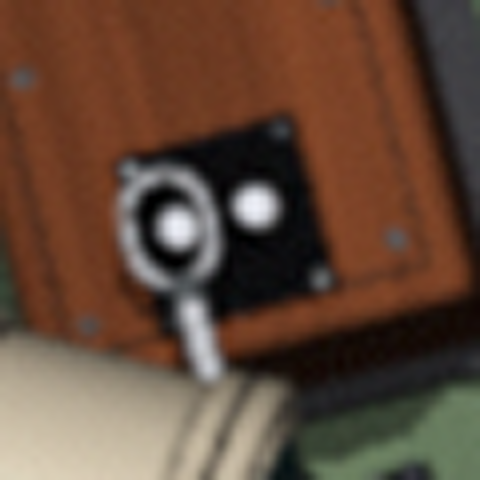

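View pics/b9.png

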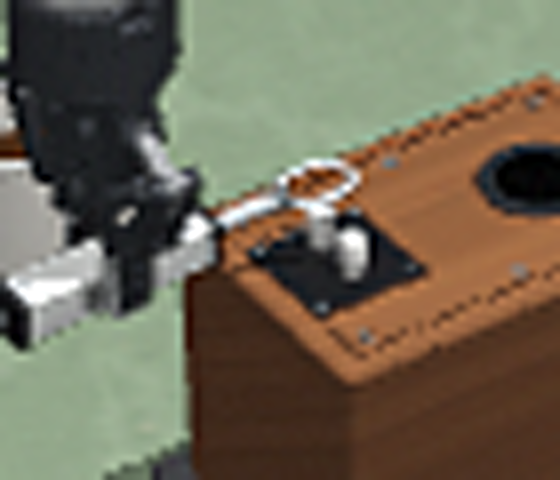

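```bash
python3 -m crank '[{"x":0,"y":0,"z":0.8,"spin":0},{"x":0,"y":0,"z":0.8,"spin":0},{"x":0,"y":0,"z":0.7,"spin":0},{"x":0,"y":0,"z":0,"spin":0},{"x":0,"y":0,"z":0,"spin":0}]'
python3 - <<'E'
from h import *
s=ctrl.read_state();print(s['eef_pos'],s['tool_rot'])
for n in('top','side','wrist'): snap(n,n+'10.png')
a=cv2.resize(cv2.imread('pics/top10.png')[160:220,200:260],None,fx=6,fy=6,interpolation=cv2.INTER_CUBIC)
b=cv2.resize(cv2.imread('pics/side10.png')[140:200,240:310],None,fx=6,fy=6,interpolation=cv2.INTER_CUBIC)
cv2.imwrite('pics/a10.png',np.hstack([a,b]))
E
```

```text
clock: 15.55
eef_pos: [509.6, 155.0, 185.0]
tool_rot: [3.141, 0.001, 0.3]
force: [0.2, -0.4, -1.0]
width: 24.7
[509.57962139 155.04155953 185.02769214] [3.14143051e+00 5.24187204e-04 2.99560695e-01]
```

View pics/a10.png

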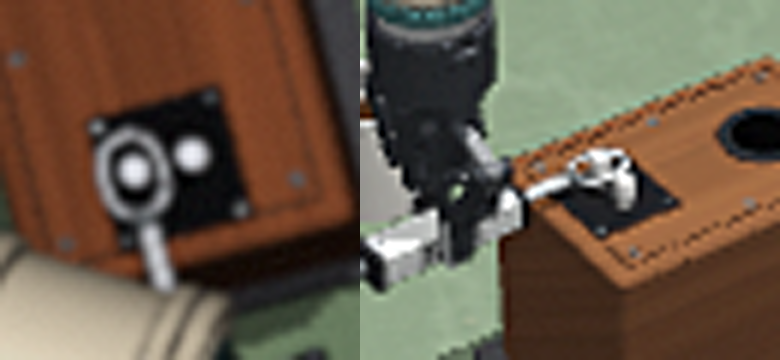

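View pics/wrist10.png

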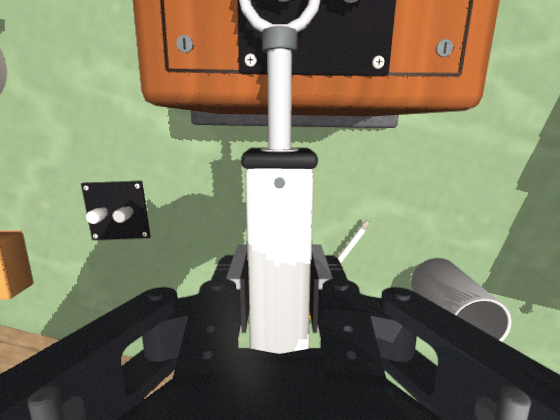

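```bash
python3 -m crank '[{"x":-0.8,"y":0,"z":0,"spin":0},{"x":-0.8,"y":0,"z":0,"spin":0},{"x":-0.8,"y":0,"z":0,"spin":0},{"x":-0.8,"y":0,"z":0,"spin":0},{"x":-0.8,"y":0,"z":0,"spin":0}]'; python3 -m crank '[{"x":0,"y":0,"z":0,"spin":0},{"x":0,"y":0,"z":0,"spin":0}]'
python3 - <<'E'
from h import *
s=ctrl.read_state();print(s['eef_pos'],s['tool_rot'],s['force'])
snap('wrist','wrist11.png')
E
```

```text
clock: 16.2
eef_pos: [472.6, 143.6, 185.9]
tool_rot: [3.141, -0.004, 0.3]
force: [6.5, 2.1, -3.6]
width: 25.2
clock: 16.4
eef_pos: [472.9, 143.7, 186.0]
tool_rot: [3.141, -0.004, 0.3]
force: [6.8, 2.4, -3.6]
width: 24.9
[472.86327102 143.73710836 185.96902373] [ 3.14115294 -0.00402262  0.29990273] [ 6.77242396  2.38344267 -3.59517852]
```

View pics/wrist11.png

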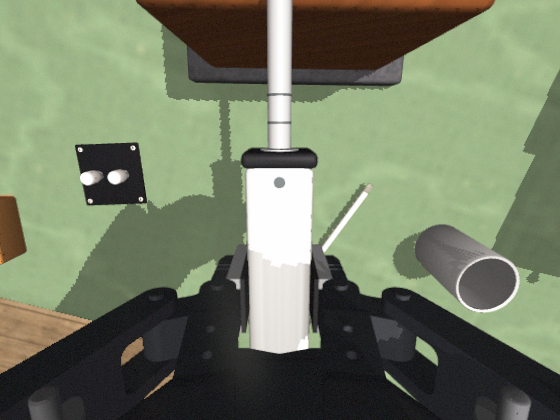

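```bash
python3 -m crank '[{"x":-0.6,"y":0,"z":0,"spin":0},{"x":-0.6,"y":0,"z":0,"spin":0},{"x":-0.6,"y":0,"z":0,"spin":0},{"x":0,"y":0,"z":0,"spin":0},{"x":0,"y":0,"z":0,"spin":0}]'
python3 - <<'E'
from h import *
s=ctrl.read_state();print(s['eef_pos'],s['tool_rot'],s['force'])
im=snap('wrist','wrist12.png')
cv2.imwrite('pics/z12.png',cv2.resize(im[0:180,220:340],None,fx=3.3,fy=3.3,interpolation=cv2.INTER_CUBIC))
E
```

```text
clock: 16.95
eef_pos: [457.0, 138.7, 186.2]
tool_rot: [3.141, -0.006, 0.3]
force: [8.8, 2.9, -3.9]
width: 24.8
[456.96126848 138.74718666 186.19943129] [ 3.14063121 -0.00637098  0.30019466] [ 8.75939597  2.85386081 -3.92083974]
```

View pics/z12.png

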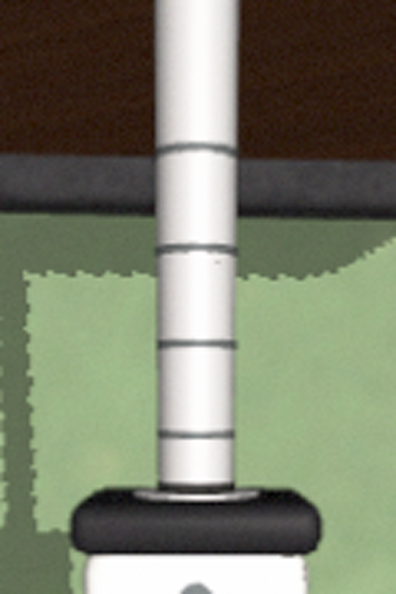

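```bash
python3 -m crank '[{"x":-0.3,"y":0,"z":0,"spin":0},{"x":-0.25,"y":0,"z":0,"spin":0},{"x":0,"y":0,"z":0,"spin":0},{"x":0,"y":0,"z":0,"spin":0},{"x":0,"y":0,"z":0,"spin":0}]'
python3 - <<'E'
from h import *
s=ctrl.read_state();print(s['eef_pos'],s['tool_rot'],s['force'])
im=snap('wrist','wrist13.png')
a=cv2.resize(im[0:180,220:340],None,fx=3.3,fy=3.3,interpolation=cv2.INTER_CUBIC)
for n in('top','side'): snap(n,n+'13.png')
cv2.imwrite('pics/z13.png',a)
t=cv2.resize(cv2.imread('pics/top13.png')[160:220,200:260],None,fx=6,fy=6,interpolation=cv2.INTER_CUBIC)
b=cv2.resize(cv2.imread('pics/side13.png')[140:200,240:310],None,fx=6,fy=6,interpolation=cv2.INTER_CUBIC)
cv2.imwrite('pics/a13.png',np.hstack([t,b]))
E
```

```text
clock: 17.5
eef_pos: [452.2, 137.2, 186.2]
tool_rot: [3.14, -0.007, 0.3]
force: [9.5, 3.1, -5.0]
width: 25.4
[452.18059148 137.20864299 186.20227465] [ 3.14034405 -0.00697789  0.30033345] [ 9.48667176  3.13906591 -4.95236857]
```

View pics/z13.png

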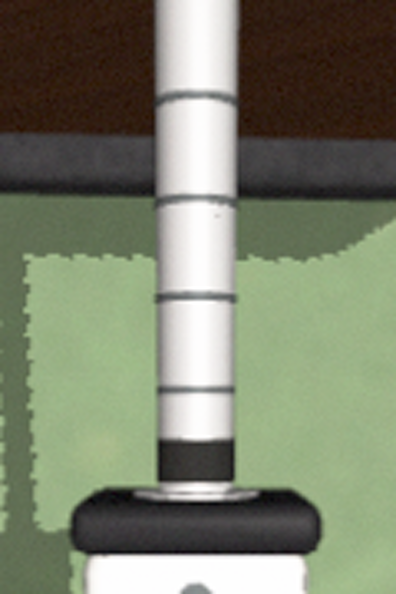

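View pics/a13.png

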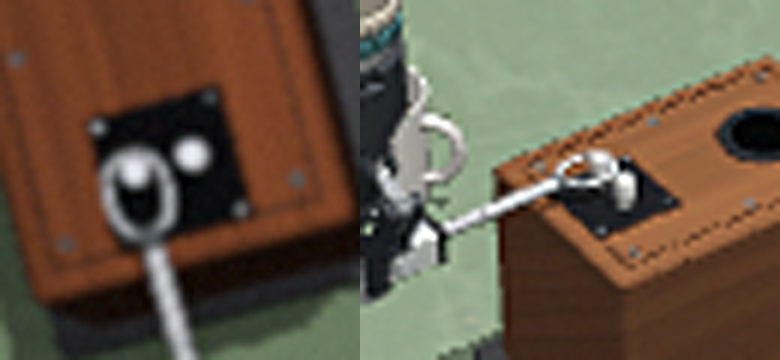

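```bash
python3 - <<'E'
from h import *
print('eye',tri([ray('top',(222.9,191.9)),ray('side',(277.5,167.8))]))
# reference: left post top, initial pictures
print('post top',tri([ray('top',(222.1,188.0)),ray('side',(279.6,165.4))]))
print(ctrl.read_state()['clock'],ctrl.read_state()['force'],ctrl.read_state()['eef_pos'])
E
python3 -m crank '[{"x":0,"y":0,"z":0.1,"spin":0},{"x":0,"y":0,"z":0,"spin":0},{"x":0,"y":0,"z":0,"spin":0}]'
python3 - <<'E'
from h import *
im=snap('wrist','wrist14.png')
cv2.imwrite('pics/z14.png',cv2.resize(im[60:180,220:340],None,fx=3.3,fy=3.3,interpolation=cv2.INTER_CUBIC))
im=snap('top','top14.png')
E
```

```text
eye [610.41146562 184.54311039 203.16971147]
post top [619.41651754 185.67969032 211.34775186]
17.65 [10.17940363  2.72294956 -3.97052783] [452.21252049 137.22492187 186.19813068]
clock: 17.95
eef_pos: [452.6, 137.3, 185.4]
tool_rot: [3.14, -0.008, 0.3]
force: [9.5, 3.2, -3.0]
width: 24.9
```

View pics/z14.png

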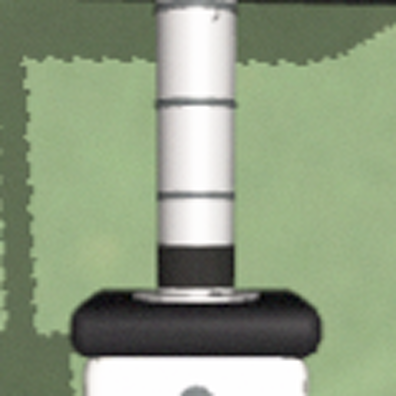

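View pics/top14.png

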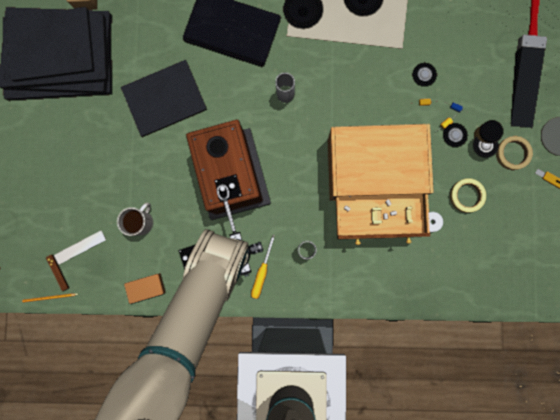

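Run:
```python
from h import *
ctrl.finish_job()
s=ctrl.read_state();print(s['clock'],s['force'],s['eef_pos'])
```

```text
the job is handed in; nothing more can be done
the job is handed in; nothing more can be done
```

The pull test is done and handed in at about 18 s of the 58 s allowed. I opened the top drawer about 115 mm by its left knob, lifted the gauge out by its body, and dropped the eye over the left post. I then pulled the gauge back level towards the robot along the speaker's axis. No verdict was reported.

My last checks before handing in:
- **Rod:** the black band had just fully cleared the gauge's mouth, with a sliver of white rod behind it. That puts the rod at about 50.5–51 mm, and it never went past that.
- **Pull:** about 10 N horizontally on the wrist, which agrees with the spring at that length.
- **Eye:** the top and side cameras put its centre about 9 mm behind the post's centre and about 8 mm below the post's top, so it sat round the post.
- **Gauge body:** level to within 0.01 rad going by the tool's pose, gripped at a width of about 25 mm, and at rest.
- **Bystanders:** as far as the last top picture shows, nothing was knocked. The arm was over the spare terminal and part of the screwdriver, so I could not check those fully. The coil appears about 3 pixels (8 mm) off, which I put down to the open drawer hiding its edge.

Two readings disagreed:
- **Camera heights:** they came out about 5 mm higher than the stated dimensions, so I relied on the difference between the two camera points.
- **Downward force:** the wrist showed 3–5 N, more than the gauge's own weight of about 1.6 N. I took it as friction on the post and lowered the gauge 1 mm, which brought it to 3 N.

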